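# Dispense marbles into the pot and hold the gate

## Task

Turn the mouth-down steel pot mouth-up, stand it on the bench right in front of the marble dispenser's chute, centred on it and just clear of its lip, and let go of it; only then pull the spring-return gate up by its T-handle until the bar is level with the brass pointer. Keep hold of it there so that all three marbles roll into the pot, and finish while still holding the bar at the mark, with the marbles in the pot. Do not shift the brass pointer, and leave the other things on the bench where they are.

Things in the scene. Friction and masses are not known exactly. Their poses are not given: they have to be found in the camera images.
- pot: square open-topped steel pot, 62 x 62 mm outside, 65 mm high, walls and floor 4 mm, 0.14 to 0.24 kg, flat sides (lies on a side without rolling). Origin: centre of the outside of its bottom; z points from bottom to mouth (down at the start, origin then 65 mm above the bench); x and y are square to its sides
- dispenser: fixed grey stand with an aluminium chute; origin on the bench under the gate, z up. The chute slopes down to -x; 3 marbles queue in it behind the gate. Two dark posts at the gate: 150 mm high, 52 mm over all in y. A thin pointer rod, 256 mm high, stands at y = +66 mm. Base plate 12 mm thick, from x = -35 to 115 mm, 150 mm wide in y
- pot_spot (a point): place on the bench for the pot's centre: on the chute's centre line, 80 mm from the gate to the dispenser's -x, 37 mm out from the lip, so that a pot set square to the chute is 6 mm clear of the lip. Axes as the dispenser's
- lip (a point): lower end of the chute, centre of its floor, 76 mm above the bench (underside 72 mm). The chute is 34 mm wide outside; its side walls reach about 97 mm above the bench here and rise by 15 mm per 100 mm towards the gate. Axes as the dispenser's
- bar (a point): centre of the black T-handle bar on top of the gate, 180 mm above the bench when shut: 84 mm long (dispenser's y), 14 mm thick (its x), 14 mm high, on an 8 mm rod. Free above; pinch it at its middle from above, fingers closing along the dispenser's x; when shut there are 23 mm of free height under it, above the posts' cross bars
- gate (a joint): height of the gate above shut, m: 0 shut, grows as it is pulled straight up, end stop at 0.075. A spring always pulls it shut: about 5 N to start it (weight included), about 11 N at 0.05; it snaps shut when let go. The marbles run out once it is above about 0.025 and need some 2 s
- mark (a point): tip of the brass pointer on the pointer rod, 47 mm to the dispenser's +y from the bar's centre, just past the bar's end, 36 to 58 mm above the height of the shut bar. The bar's centre (point bar) must be as high as this tip. The pointer is held by stiff friction only
- marble0_center (a point): centre of a green glass marble, 20 mm in diameter, 10 g; number 1 in the queue behind the gate at the start
- marble1_center (a point): centre of a green glass marble, 20 mm in diameter, 10 g; number 2 in the queue behind the gate at the start
- marble2_center (a point): centre of a green glass marble, 20 mm in diameter, 10 g; number 3 in the queue behind the gate at the start
- matchbox: cardboard matchbox, 53 x 36 x 14 mm, origin under its centre; leave alone
- tin_lid: round brass-coloured tin lid, 68 mm across, 9 mm high, origin under its centre; leave alone
- wood_pad: flat wooden pad, 120 x 90 x 10 mm, origin under its centre; leave alone
- tweezers: dark steel tweezers lying flat, about 135 mm long, 25 mm wide, 6 mm high, origin under the middle; leave alone
- jar: closed glass jar, 76 mm across, 95 mm high, origin under its centre; leave alone
- bead_dish: blue ceramic bowl, 110 mm across, 30 mm high, origin under its centre; leave alone
Mind the look-alikes: they are no part of the job. Leave any blue or pink look-alike of the pot alone.

How it is judged (in metres and radians):
On the way, in this order (a step that is already met when the one before it is completed fails the run):
1. the pot stands mouth-up on the bench at its spot, let go of, with the gate still shut (angle between pot's own z axis and vertical below 0.12 rad and height (world z) of pot below 0.008 m and horizontal distance between pot and pot_spot below 0.02 m and contact force between the fingers and pot below 0.1 N and linear speed of pot below 0.02 m/s and value of joint gate below 0.006 m), for 0.2 s.
2. the fingers hold the gate's bar level with the pointer (z of bar in the frame of mark between -0.006 and 0.006 m and contact force between the fingers and gate above 2 N), for 0.3 s.
At the end, for the whole second after the job is handed in: the fingers still hold the gate's bar, still, its centre within 6 mm of the pointer's height; the pot stands mouth-up on the bench (within 0.12 rad) with its centre within 30 mm of the spot (20 mm when first let go) and all three marbles are inside it (all of step 2 and contact force between gate and pot below 0.1 N and velocity of joint gate between -0.02 and 0.02 m/s and angle between pot's own z axis and vertical below 0.12 rad and height (world z) of pot below 0.008 m and horizontal distance between pot and pot_spot below 0.03 m and horizontal distance between each of marble0_center, marble1_center, marble2_center and pot below 0.034 m and height (world z) of each of marble0_center, marble1_center, marble2_center below 0.06 m); the arm keeps its last pose, push and grip.
It fails at once if the brass pointer was shifted by more than 4 mm (distance of mark from where it was at the start of the episode above 0.004 m).
It fails at once if a bystander was moved by more than 30 mm (distance of any of matchbox, tin_lid, wood_pad, tweezers, jar, bead_dish from where it was at the start of the episode above 0.03 m).
It also fails if it takes over 72 s, if anything falls off the work surface, if the arm or the gripper's body presses on something with over 40 N, if the wrist force passes 120 N, or if a joint passes its speed limit or range.

## Robot

A 6-joint arm with a two-finger parallel gripper is mounted at the origin on the work surface. World frame = base frame: x ahead of the robot, y to its left, z up, the work surface at z = 0. Lengths are in mm, angles in rad, forces in N, time in s.
With the tool pointing down it reaches from about 275 to 1000 mm from the base axis. Payload 8.4 kg.
Tool frame: the origin (TCP) lies at the very end of the fingers, on their centre line; the grasp point (between the pads) lies 19 mm behind it; z points along the fingers, y is the line along which they close (so a half turn about z gives the same grasp; the last joint's range is limited). The gripper opens to 85 mm and grips with 20 to 120 N. Pads are 22 mm wide; open, the fingers measure 114 mm over their backs; the gripper's body (76 mm by 85 mm) begins 54 mm behind the grasp point. The pads swing forward as they close: fully open they stand 13 mm farther back than shut.
Start: joints at [-1.135, 0.353, 1.633, -0, 1.155, -0.002], TCP at [264.966, -566.057, 202.581] pointing down, gripper open.
Joint ranges: [-2.63, 2.63], [-0.92, 2.1], [0.06, 2.66], [-1.3, 4.44], [0, 2.69], [-3.02, 3.02]. Speed limits (rad/s): [2.22, 2.22, 2.79, 3.14, 3.14, 3.14].

## Interface

Orientations are given as [roll, pitch, yaw] about the fixed x, y, z axes, in that order (R = Rz(yaw) Ry(pitch) Rx(roll)).
In Python, from rig import sensors, grab_frame, camera_params, order gives the robot as it stands. The module is installed in compiled form; this text tells all that it offers.
- The arm moves only by the tool move_arm, never from a script. Its argument "motion" is a list of rows, each a list of 7 numbers: the turn, a rotation vector about the tool's x, y, z in rad, then the shift along the tool's x, y, z in m, then the finger opening in m, from 0 to 0.0854. A call has 1 to 8 rows; each row is the pose to reach, as a shift and turn from the pose commanded when the call began, along the tool's axes at that moment; what a row does not reach only later rows make up. A row lasts 1/8 s, in which the tool goes at most 62.5 mm and 10.7 degrees, less where a joint would pass 70% of its speed; a pose out of reach is approached as far as the arm can. A call with a gripper value outside its range is refused whole. The fingers move at their own pace and stop on an object; "grip_force" is the grip in N (left out, the last holds). Time passes only in rows, so rows that repeat a pose let the fingers close. It gives the time, the measured TCP pose, the force, the opening and the grip force at its end, in the units of the state.
- sensors.sense(): the state, without advancing time (a new reading comes with each control period).
- grab_frame(name): name is "side" or "top"; returns (picture, depth): 420x560x3 uint8, red, green, blue; 420x560 float32, mm along the optical axis (not along the pixel's ray), 0 where there is no reading.
- camera_params(name): a dict with "camera_matrix" (3x3 intrinsics, pixels), "k1" (the pictures are not rectified: a ray, as slopes to the right and down, at radius r is drawn at 1 + k1 r^2 times it, then the intrinsics apply), "world_from_camera" (4x4, takes a point from camera to world coordinates). Camera axes: x right, y down, z forward; pixel columns grow to the right and rows downward; lengths in mm; the calibration is good to about 2 mm. A picture is of the moment at which its call begins. camera_params takes no time and is no camera call.
- order.sign_off(): hands the job in; it is judged then, once.
The state is a dict: "clock": time; "qpos": joint angles; "qvel": joint speeds; "joint_efforts": joint torques, N m; "eef_pos": TCP position; "tcp_rot": TCP orientation; "contact_force": force on the tool from outside, world axes, zero at the start; "wrist_torque": the same for the moment, N m; "opening": opening from 0.0 (shut) to 1.0 (fully open); "grasp_force": force on a finger pad.
Only numpy, scipy, OpenCV 4.12 (cv2) and the standard library are available. Lean on these libraries where they do the work, as an engineer would, in place of code of your own. Each camera call takes 0.05 s, during which the arm holds its last target. There are 200 camera calls.

## Working session

There is one attempt and no reset: what is moved stays moved. The work goes in short steps, Python scripts to look and compute and a tool call to move; the robot and the scene stay as the last step left them, time stands still between calls to the robot, and variables do not carry over. Pictures are saved under pics/ and viewed, at most 11 in all, crops included, and the job is handed in when it is done.

Besides the shell and the picture viewer there is one more tool, called after ">>>" by a JSON object that holds its "method" and its "body", one argument or row to a line. move_arm: Moves the arm, as the interface text tells. Its arguments: {"type":"object","properties":{"motion":{"type":"array","items":{"type":"array","items":{"type":"number"}}},"grip_force":{"type":"number"}},"required":["motion"]}

```bash
mkdir -p pics && cat > h.py <<'E'
import numpy as np, cv2
from rig import sensors, grab_frame, camera_params, order
from scipy.spatial.transform import Rotation as R
def cam(n):
    p=camera_params(n); return np.array(p["camera_matrix"]),p["k1"],np.array(p["world_from_camera"])
def rays(n,uv):
    K,k1,T=cam(n); uv=np.atleast_2d(np.array(uv,float))
    d=np.c_[(uv[:,0]-K[0,2])/K[0,0],(uv[:,1]-K[1,2])/K[1,1]]; s=d.copy()
    for _ in range(20): s=d/(1+k1*(s**2).sum(1,keepdims=True))
    return T[:3,3], np.c_[s,np.ones(len(s))]@T[:3,:3].T   # unit optical depth
def onplane(n,uv,z):
    o,d=rays(n,uv); return o+d*((z-o[2])/d[:,2])[:,None]
def atdepth(n,uv,dep):
    o,d=rays(n,uv); return o+d*np.array(dep,float).reshape(-1,1)
def tri(n1,uv1,n2,uv2):
    o1,d1=rays(n1,uv1);o2,d2=rays(n2,uv2);d1,d2=d1[0],d2[0]
    t=np.linalg.lstsq(np.c_[d1,-d2],o2-o1,rcond=None)[0]
    a,b=o1+d1*t[0],o2+d2*t[1]; return (a+b)/2,np.linalg.norm(a-b)
def proj(n,P):
    K,k1,T=cam(n); p=(np.atleast_2d(P)-T[:3,3])@T[:3,:3]; s=p[:,:2]/p[:,2:]
    s=s*(1+k1*(s**2).sum(1,keepdims=True)); return s*[K[0,0],K[1,1]]+K[:2,2]
E
python3 - <<'E'
from h import *
for n in("side","top"):
    im,d=grab_frame(n); cv2.imwrite(f"pics/{n}0.png",im[:,:,::-1]); np.savez(f"{n}0.npz",im=im,d=d)
    K,k,T=cam(n); print(n,K.round(1).tolist(),k,T.round(3).tolist(),(d==0).mean())
print(sensors.sense())
E
```

```text
side [[425.3, 0.0, 278.2], [0.0, 425.3, 212.5], [0.0, 0.0, 1.0]] -0.015310537981884044 [[0.989, -0.068, 0.13, 347.635], [-0.146, -0.569, 0.809, -1090.557], [0.019, -0.819, -0.573, 906.518], [0.0, 0.0, 0.0, 1.0]] 0.0041964285714285714
top [[390.4, 0.0, 283.8], [0.0, 390.4, 208.4], [0.0, 0.0, 1.0]] 0.03460400591617853 [[0.027, -0.996, 0.088, 447.342], [-1.0, -0.028, -0.009, 3.281], [0.011, -0.088, -0.996, 1111.491], [0.0, 0.0, 0.0, 1.0]] 0.004056122448979592
{'clock': 0.1, 'qpos': array([-1.13541151e+00,  3.53587710e-01,  1.63406826e+00,  9.06881551e-06,
        1.15522423e+00, -2.37959776e-03]), 'qvel': array([-0.00010551, -0.00174894, -0.00158273,  0.00100461,  0.00056285,
        0.00117452]), 'joint_efforts': array([-1.08232045e-03, -6.06357622e+01, -3.42818928e+01, -4.52097666e-06,
        4.02624326e-03, -2.99541546e-05]), 'eef_pos': array([ 264.75994918, -565.62310356,  201.92764352]), 'tcp_rot': array([-3.14030513e+00, -1.13560271e-05,  4.37760741e-01]), 'contact_force': array([-0.87291005,  0.47037973,  0.28025948]), 'wrist_torque': array([0.05704157, 0.04683839, 0.01956858]), 'grasp_force': 0.0, 'opening': 0.9995945269255385}
```

View pics/side0.png

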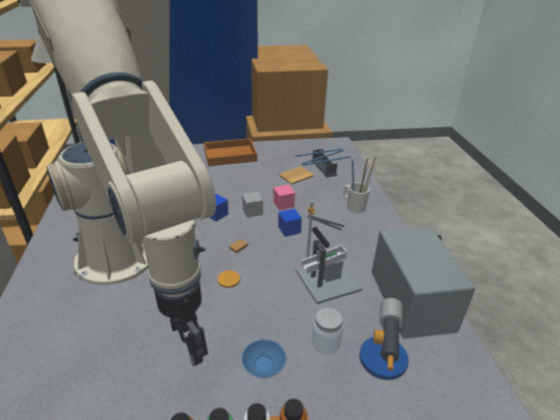

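View pics/top0.png

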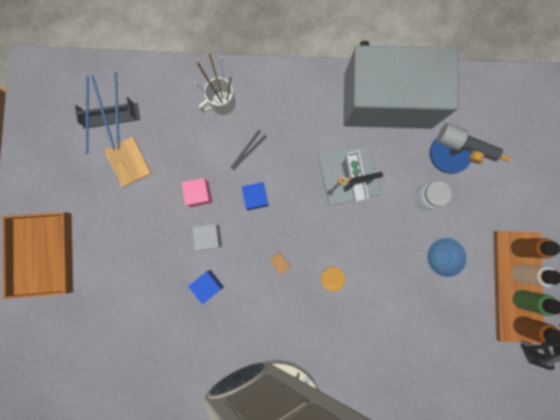

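The side view shows the grey pot at (253,204), the pink block at (284,197), blue ones at (290,222) and (218,207), and the dispenser near (325,265). In the top view the grey pot is at (206,237), pink at (196,192), blue at (255,196) and (204,287), and the dispenser at (350,178).
Candidates for the pot (top view): grey (206,237), pink (196,192), blue (255,196), blue (204,287). The description says steel, so I choose grey (206,237) and check it in a close crop.

```bash
python3 - <<'E'
from h import *
t=np.load("top0.npz");s=np.load("side0.npz")
c=lambda im,x0,y0,w,h,f:cv2.resize(im[y0:y0+h,x0:x0+w,::-1],None,fx=f,fy=f,interpolation=cv2.INTER_CUBIC)
a=c(t["im"],305,135,90,80,4.4);b=c(s["im"],285,195,90,110,4.4)[:352]
a=c(t["im"],305,135,90,75,4.4);p=c(t["im"],170,170,90,75,3.5)
b=c(s["im"],285,195,90,110,4.4); q=c(s["im"],225,175,70,60,4)
can=np.zeros((600,800,3),np.uint8); can[:a.shape[0],:a.shape[1]]=a; can[335:335+p.shape[0],:p.shape[1]]=p[:265]
can[:b.shape[0],400:400+b.shape[1]]=b; can[-115:,400:680]=q[60:175]
cv2.imwrite("pics/crop.png",can)
# height map pts from top depth around the pot and dispenser
for n,z in(("top",t),("side",s)):
    d=z["d"];v,u=np.indices(d.shape);P=atdepth(n,np.c_[u.ravel(),v.ravel()],d.ravel()).reshape(*d.shape,3);np.save(n+"P.npy",P)
P=np.load("topP.npy")
print("pot heights",P[225:250:4,190:224:3,2].round(0).astype(int).tolist())
# pot top face corners
m=((P[...,2]>45)&(P[...,2]<90)).astype(np.uint8);m[:215]=0;m[262:]=0;m[:,:180]=0;m[:,235:]=0
k=np.argwhere(m)[:,::-1].astype(np.float32);r=cv2.minAreaRect(k);print(len(k),r)
c=cv2.boxPoints(r);w=onplane("top",c,65);print(w.round(1).tolist(),w.mean(0), np.linalg.norm(np.diff(w,axis=0),axis=1))
E
```

```text
pot heights [[0, 1111, 3, -3, -1, -7, 65, 66, 66, 31, 1, 3], [-4, 64, 65, 65, 65, 63, 62, 65, 63, 39, 1, 0], [1, 65, 64, 66, 63, 67, 66, 65, 63, 47, 3, -3], [-2, 0, 64, 67, 64, 64, 65, 64, 66, 56, 2, 1], [-3, -1, 61, 64, 65, 65, 60, 69, 64, 65, 12, -1], [-1, -1, 65, 64, 63, 64, 65, 61, 62, 65, 23, -1], [-1, -4, 63, 65, 63, 2, -1, -1, -1, 0, -4, 3]]
567 ((205.41702270507812, 236.8777313232422), (23.260814666748047, 24.516366958618164), 82.40535736083984)
[[483.4, 238.4, 65.0], [493.7, 174.2, 65.0], [432.7, 163.5, 65.0], [422.5, 227.3, 65.0]] [458.05857159 200.84178495  65.        ] [64.98825037 62.01230313 64.65032958]
```

View pics/crop.png

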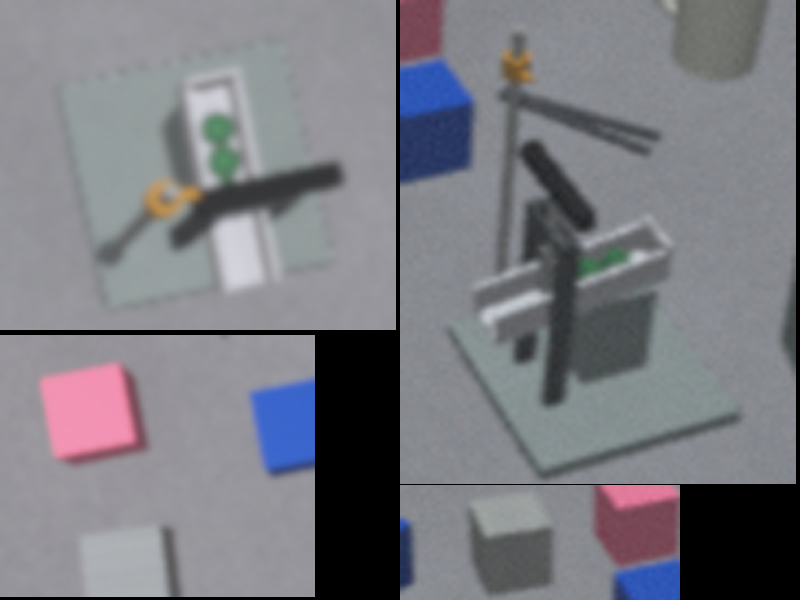

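The crop confirms a plain closed top on the grey box, so it is the mouth-down pot (top view 206,237). The chute lip faces the robot at about top (359,201). The bar runs from (382,174) to (350,181), with the orange pointer tip at about top (350,179) and side (314,212).

```bash
python3 - <<'E'
from h import *
t=np.load("top0.npz");s=np.load("side0.npz");tP=np.load("topP.npy");sP=np.load("sideP.npy")
def ROI(sh,x0,y0,x1,y1):
    m=np.zeros(sh,bool);m[y0:y1,x0:x1]=1;return m
# plate: by height in the depth map + hull
m=(tP[...,2]>6.5)&ROI(tP.shape[:2],312,138,390,212); 
hsv=cv2.cvtColor(t["im"],cv2.COLOR_RGB2HSV); print("plate hsv",hsv[150,325],hsv[200,335],"bench",hsv[215,300])
g=t["im"].astype(int); g=cv2.GaussianBlur(t["im"],(3,3),0).astype(int)
mm=((g[...,1]-g[...,2]>=-1)&(g[...,1]-g[...,0]>4)&ROI(tP.shape[:2],312,138,390,212)).astype(np.uint8)
mm=cv2.morphologyEx(mm,cv2.MORPH_OPEN,np.ones((3,3)))
h=cv2.convexHull(np.argwhere(mm)[:,::-1].astype(np.int32));r=cv2.minAreaRect(h);c=cv2.boxPoints(r);w=onplane("top",c,12)
print("plate px",c.round(1).tolist(),"w",w.round(1)[:,:2].tolist(),np.linalg.norm(np.diff(w,axis=0),axis=1).round(1))
# bar
for n,z,P,roi in(("top",t,tP,(335,165,395,200)),("side",s,sP,(308,222,325,250))):
    dk=(z["im"].max(2)<75)&ROI(P.shape[:2],*roi)
    b=dk&(P[...,2]>168)&(P[...,2]<205);k=np.argwhere(b)[:,::-1].astype(np.float32);r=cv2.minAreaRect(k);c=cv2.boxPoints(r)
    q=P[b];cen=q.mean(0);_,_,V=np.linalg.svd(q-cen);e=(q-cen)@V[0]
    print(n,"bar",len(k),r,"cen",cen.round(1),"dir",V[0].round(3),"ext",e.min().round(1),e.max().round(1),"z pct",np.percentile(q[:,2],[5,50,95]).round(1))
    if n=="top":
        w=onplane("top",c,187);print(" rect w",w.round(1)[:,:2].tolist(),w.mean(0).round(1))
    o=cv2.cvtColor(z["im"],cv2.COLOR_RGB2HSV);og=(o[...,0]>8)&(o[...,0]<28)&(o[...,1]>110)&ROI(P.shape[:2],*((330,165,360,195) if n=="top" else (300,200,325,222)))
    print(" orange",[(int(u),int(v),*P[v,u].round(0).astype(int).tolist()) for v,u in np.argwhere(og)])
# bright chute
w=(t["im"].min(2)>150)&ROI(tP.shape[:2],340,170,375,210);print("chute front",np.argwhere(w)[:,::-1][-12:].tolist())
E
```

```text
plate hsv [115  10 157] [ 90  14 160] bench [124  11 157]
plate px [[318.3999938964844, 154.5], [368.79998779296875, 143.89999389648438], [379.3999938964844, 193.60000610351562], [329.0, 204.3000030517578]] w [[702.1, -101.1], [737.3, -245.1], [594.3, -276.4], [559.8, -133.9]] [148.2 146.4 146.7]
top bar 149 ((364.7718811035156, 177.9164581298828), (5.407774925231934, 33.37369918823242), 78.11134338378906) cen [ 607.8 -196.4  185.8] dir [-0.266  0.964 -0.003] ext -40.4 39.3 z pct [182.6 185.9 188.8]
 rect w [[604.8, -156.2], [623.6, -234.3], [610.9, -237.0], [592.1, -159.1]] [ 607.9 -196.7  187. ]
 orange [(339, 178, 598, -128, 234), (340, 178, 598, -130, 235), (347, 178, 599, -147, 230), (348, 178, 600, -150, 227), (349, 178, 599, -151, 231), (339, 179, 595, -128, 236), (340, 179, 596, -130, 233), (346, 179, 597, -145, 227), (347, 179, 597, -147, 230), (348, 179, 597, -149, 229), (349, 179, 597, -152, 229), (350, 179, 605, -162, 185), (339, 180, 593, -128, 236), (340, 180, 593, -130, 235), (349, 180, 602, -159, 185), (339, 181, 591, -128, 235), (340, 181, 592, -131, 231), (341, 181,
[... 742 characters left out ...]
-138, 236), (310, 209, 590, -143, 239), (311, 209, 593, -141, 238), (312, 209, 596, -140, 237), (313, 209, 599, -139, 236), (309, 210, 589, -137, 232), (310, 210, 590, -143, 236), (311, 210, 593, -142, 235), (312, 210, 596, -141, 234), (313, 210, 598, -144, 236), (309, 211, 589, -135, 227), (310, 211, 590, -143, 232), (311, 211, 594, -141, 231), (312, 211, 597, -140, 230), (313, 211, 599, -141, 231), (310, 212, 591, -141, 227), (311, 212, 594, -142, 228), (312, 212, 595, -147, 231), (313, 212, 598, -146, 231), (314, 212, 600, -149, 233)]
chute front [[349, 207], [350, 207], [351, 207], [352, 207], [353, 207], [370, 207], [371, 207], [350, 208], [351, 208], [352, 208], [370, 208], [351, 209]]
```

```bash
cat >> h.py <<'E'
def goal(G,alpha,yaw,quiet=False):
    """grasp point G (mm), closing axis u at yaw (deg), tool body leaning alpha deg to the left (Z x u)."""
    y=np.radians(yaw);a=np.radians(alpha);u=np.array([np.cos(y),np.sin(y),0]);v=np.array([-u[1],u[0],0]);Z=np.array([0,0,1.])
    t=-np.sin(a)*v-np.cos(a)*Z;Rg=np.c_[np.cross(u,t),u,t];T=np.array(G,float)+19*t
    s=sensors.sense();Rc=R.from_euler("xyz",s["tcp_rot"]).as_matrix()
    rv=R.from_matrix(Rc.T@Rg).as_rotvec();sh=Rc.T@(T-s["eef_pos"])/1000
    print("rot",rv.round(3).tolist(),"shift",sh.round(4).tolist(),"deg",np.degrees(np.linalg.norm(rv)).round(1),"mm",(1000*np.linalg.norm(sh)).round(1))
def st():
    s=sensors.sense();Rc=R.from_euler("xyz",s["tcp_rot"]).as_matrix()
    print("t",round(s["clock"],2),"q",s["qpos"].round(2).tolist(),"grasp pt",(s["eef_pos"]-19*Rc[:,2]).round(1),"y",Rc[:,1].round(3),"z",Rc[:,2].round(3),"F",s["contact_force"].round(1),"g",round(float(s["grasp_force"]),1),"op",round(85.4*float(s["opening"]),1))
E
python3 -c "
from h import *
goal([458,201+90,33+200],30,9.8)"
```

```text
rot [-0.342, -0.447, -1.272] shift [0.5356, -0.6848, -0.0137] deg 79.7 mm 869.5
```

>>> {"method": "move_arm", "body": {
  "motion": [
    [0,0,0,0,0,-0.06,0.085],
    [-0.342,-0.447,-1.272,0.5356,-0.6848,-0.0137,0.085],
    [-0.342,-0.447,-1.272,0.5356,-0.6848,-0.0137,0.085],
    [-0.342,-0.447,-1.272,0.5356,-0.6848,-0.0137,0.085],
    [-0.342,-0.447,-1.272,0.5356,-0.6848,-0.0137,0.085],
    [-0.342,-0.447,-1.272,0.5356,-0.6848,-0.0137,0.085],
    [-0.342,-0.447,-1.272,0.5356,-0.6848,-0.0137,0.085],
    [-0.342,-0.447,-1.272,0.5356,-0.6848,-0.0137,0.085]
  ],
  "grip_force": 60
}}

```text
clock: 1.1
eef_pos: [358.7, -161.9, 240.4]
tcp_rot: [3.105, 0.473, 1.589]
contact_force: [1.4, -0.0, 0.4]
opening: 0.992
grasp_force: 0.0
```

```bash
python3 -c "
from h import *
st();goal([458-.17*90,201+90,33+110],60,9.8)"
```

```text
t 1.1 q [0.02, -0.11, 2.18, -0.54, 1.09, 0.25] grasp pt [ 357.9 -153.3  257.3] y [0.999 0.035 0.033] z [ 0.045 -0.455 -0.89 ] F [ 1.4 -0.   0.4] g 0.0 op 84.7
rot [-0.071, -0.571, -0.123] shift [0.436, 0.0983, -0.0995] deg 33.7 mm 457.9
```

>>> {"method": "move_arm", "body": {
  "motion": [
    [-0.071,-0.571,-0.123,0.436,0.0983,-0.0995,0.085],
    [-0.071,-0.571,-0.123,0.436,0.0983,-0.0995,0.085],
    [-0.071,-0.571,-0.123,0.436,0.0983,-0.0995,0.085],
    [-0.071,-0.571,-0.123,0.436,0.0983,-0.0995,0.085],
    [-0.071,-0.571,-0.123,0.436,0.0983,-0.0995,0.085],
    [-0.071,-0.571,-0.123,0.436,0.0983,-0.0995,0.085],
    [-0.071,-0.571,-0.123,0.436,0.0983,-0.0995,0.085],
    [-0.071,-0.571,-0.123,0.436,0.0983,-0.0995,0.085]
  ]
}}

```text
clock: 2.1
eef_pos: [445.0, 262.6, 135.9]
tcp_rot: [-3.139, 1.046, 1.74]
contact_force: [1.3, -1.0, 0.1]
opening: 0.995
grasp_force: 0.0
```

```bash
python3 -c "
from h import *
st();goal([458-.17*78,201+77,33+45],60,9.8);goal([458,201,34],60,9.8)"
```

```text
t 2.1 q [0.97, 0.75, 1.6, -0.64, 1.67, 1.05] grasp pt [442.3 278.8 145.4] y [ 0.986  0.166 -0.001] z [ 0.143 -0.853 -0.501] F [ 1.3 -1.   0.1] g 0.0 op 85.0
rot [-0.005, -0.001, -0.001] shift [0.0577, 0.0025, 0.0349] deg 0.3 mm 67.4
rot [-0.005, -0.001, -0.001] shift [0.0566, 0.0029, 0.1245] deg 0.3 mm 136.8
```

>>> {"method": "move_arm", "body": {
  "motion": [
    [-0.005,0,0,0.057,0.003,0.035,0.085],
    [-0.005,0,0,0.057,0.003,0.06,0.085],
    [-0.005,0,0,0.057,0.003,0.09,0.085],
    [-0.005,0,0,0.057,0.003,0.115,0.085],
    [-0.005,0,0,0.057,0.003,0.1245,0.085],
    [-0.005,0,0,0.057,0.003,0.1245,0.085],
    [-0.005,0,0,0.057,0.003,0.1245,0.07],
    [-0.005,0,0,0.057,0.003,0.1245,0.068]
  ]
}}

```text
clock: 3.1
eef_pos: [461.1, 184.0, 25.4]
tcp_rot: [3.136, 1.045, 1.737]
contact_force: [-0.2, 0.2, 0.4]
opening: 0.8
grasp_force: 0.0
```

```bash
python3 -c "
from h import *
st()
for n in('top','side'):
    im,d=grab_frame(n); uv=proj(n,[458,201,40])[0].astype(int); x,y=np.clip(uv-50,0,None); c=im[y:y+100,x:x+100,::-1]; cv2.imwrite(f'/tmp/{n}.png',cv2.resize(c,None,fx=4,fy=4))
cv2.imwrite('pics/g1.png',np.hstack([cv2.imread('/tmp/top.png'),cv2.imread('/tmp/side.png')]))"
```

```text
t 3.1 q [0.89, 0.87, 1.72, -0.72, 1.44, 1.16] grasp pt [458.3 200.1  34.9] y [0.985 0.17  0.003] z [ 0.148 -0.852 -0.502] F [-0.2  0.2  0.4] g 0.0 op 68.3
```

View pics/g1.png

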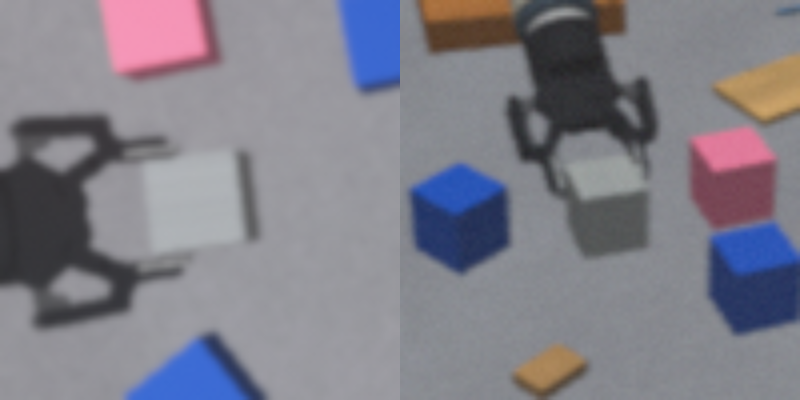

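The picture shows both fingers straddling the grey pot (top crop 145–265 rows), but their visible tips at column ~182 look short of the pot's centre at 200. I'll check the TCP projection.

```bash
python3 -c "
from h import *
print('start tcp side',proj('side',[265,-566,202]),'grasp',proj('side',[265,-566,221]))
s=sensors.sense();Rc=R.from_euler('xyz',s['tcp_rot']).as_matrix()
for n in('top','side'):
    o=proj(n,[458,201,40])[0].astype(int)-50
    for w in(-34,34):
        for b in (0,-19,-40,-54): print(n,w,b,((proj(n,s['eef_pos']+w*Rc[:,1]+b*Rc[:,2])[0]-o)*4).round(0))
    print('pot corners',((proj(n,[[483.4,238.4,65],[493.7,174.2,65],[432.7,163.5,65],[422.5,227.3,65]])-o)*4).round(0).tolist())
"
```

```text
start tcp side [[189.0526327  359.89583738]] grasp [[188.02569961 353.71899179]]
top -34 0 [236. 246.]
top -34 -19 [210. 249.]
top -34 -40 [180. 253.]
top -34 -54 [160. 256.]
top 34 0 [223. 148.]
top 34 -19 [197. 151.]
top 34 -40 [168. 154.]
top 34 -54 [148. 156.]
pot corners [[139.0, 160.0], [236.0, 147.0], [248.0, 239.0], [151.0, 252.0]]
side -34 0 [173. 231.]
side -34 -19 [168. 213.]
side -34 -40 [163. 193.]
side -34 -54 [159. 179.]
side 34 0 [245. 219.]
side 34 -19 [240. 201.]
side 34 -40 [234. 181.]
side 34 -54 [231. 168.]
pot corners [[227.0, 155.0], [246.0, 192.0], [179.0, 203.0], [162.0, 166.0]]
```

>>> {"method": "move_arm", "body": {
  "motion": [
    [0,0,0,0,0,0,0.05],
    [0,0,0,0,0,0,0.05],
    [0,0,0,0,0,0,0.05],
    [0,0,0,0,0,0,0.05]
  ],
  "grip_force": 60
}}

```text
clock: 3.7
eef_pos: [461.1, 183.5, 25.5]
tcp_rot: [3.137, 1.045, 1.737]
contact_force: [-1.6, 5.5, 5.1]
opening: 0.713
grasp_force: 65.3
```

```bash
python3 -c "
from h import *
st()
cs=[]
for n in('top','side'):
    im,d=grab_frame(n); uv=proj(n,[458,201,40])[0].astype(int); x,y=np.clip(uv-40,0,None); c=im[y:y+80,x:x+80,::-1]; cs.append(cv2.convertScaleAbs(cv2.resize(c,None,fx=5,fy=5,interpolation=cv2.INTER_CUBIC),alpha=1.5))
cv2.imwrite('pics/g2.png',np.hstack(cs))
goal([458,201,34+70],60,9.8)"
```

```text
t 3.7 q [0.89, 0.87, 1.72, -0.72, 1.44, 1.16] grasp pt [458.3 199.7  35. ] y [0.986 0.17  0.002] z [ 0.148 -0.852 -0.502] F [-1.6  5.5  5.1] g 65.3 op 60.9
rot [0.001, -0.002, -0.002] shift [-0.059, 0.0002, -0.0358] deg 0.2 mm 69.0
```

View pics/g2.png

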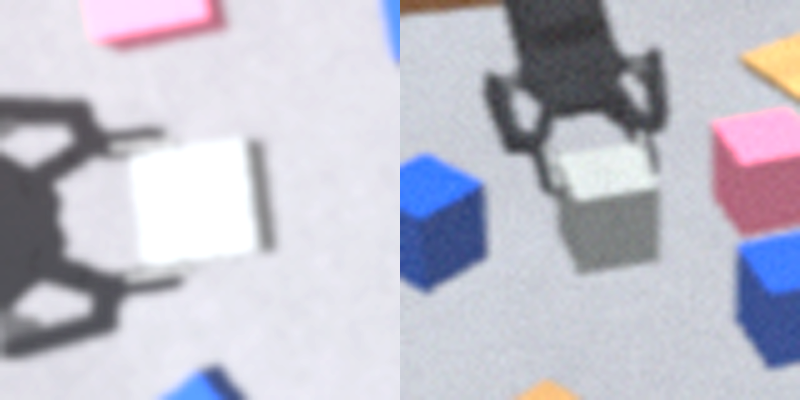

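The pot is gripped (65 N at a 61 mm opening); the visible finger plates overlap its rear third. Next I lift it and turn by 90°.

>>> {"method": "move_arm", "body": {
  "motion": [
    [0,0,0,-0.03,0,-0.018,0.05],
    [0,0,0,-0.059,0,-0.036,0.05],
    [0,0,0,-0.076,0,-0.046,0.05],
    [0,0,0,-0.076,0,-0.046,0.05]
  ]
}}

```text
clock: 4.3
eef_pos: [460.7, 185.0, 114.3]
tcp_rot: [3.135, 1.044, 1.735]
contact_force: [0.1, 0.3, -2.0]
opening: 0.717
grasp_force: 65.3
```

```bash
python3 -c "
from h import *
st();print(sensors.sense()['wrist_torque'])
goal([458,201,130],15,9.8);goal([458,201,130],-30,9.8)
cs=[]
for n in('top','side'):
    im,d=grab_frame(n)
    v,u=np.indices(d.shape);P=atdepth(n,np.c_[u.ravel(),v.ravel()],d.ravel()).reshape(*d.shape,3)
    m=(abs(P[...,0]-458)<60)&(abs(P[...,1]-195)<60)&(P[...,2]>70)&(im.max(2)>(110 if n=='top' else 90));q=P[m]
    print(n,len(q),np.percentile(q,[3,50,97],axis=0).round(0).tolist())
"
```

```text
t 4.3 q [0.89, 0.72, 1.73, -0.71, 1.54, 1.07] grasp pt [457.9 201.2 123.9] y [0.986 0.169 0.003] z [ 0.148 -0.852 -0.503] F [ 0.1  0.3 -2. ] g 65.3 op 61.3
[0.69662036 0.06643978 0.01019383]
rot [0.002, 0.782, -0.003] shift [0.008, 0.0, -0.0084] deg 44.8 mm 11.6
rot [0.003, 1.567, -0.002] shift [0.0136, 0.0, -0.0218] deg 89.8 mm 25.7
top 776 [[420.0, 171.0, 140.0], [457.0, 205.0, 153.0], [489.0, 236.0, 156.0]]
side 298 [[419.0, 170.0, 91.0], [460.0, 200.0, 154.0], [493.0, 240.0, 158.0]]
```

>>> {"method": "move_arm", "body": {
  "motion": [
    [0.002,0.782,-0.003,0.008,0,-0.0084,0.05],
    [0.002,0.782,-0.003,0.008,0,-0.0084,0.05],
    [0.002,0.782,-0.003,0.008,0,-0.0084,0.05],
    [0.002,0.782,-0.003,0.008,0,-0.0084,0.05],
    [0.003,1.567,-0.002,0.0136,0,-0.0218,0.05],
    [0.003,1.567,-0.002,0.0136,0,-0.0218,0.05],
    [0.003,1.567,-0.002,0.0136,0,-0.0218,0.05],
    [0.003,1.567,-0.002,0.0136,0,-0.0218,0.05]
  ]
}}

```text
clock: 5.4
eef_pos: [455.3, 209.7, 112.4]
tcp_rot: [-3.137, -0.43, 1.741]
contact_force: [-0.2, 0.4, -3.3]
opening: 0.71
grasp_force: 65.5
```

```bash
python3 -c "
from h import *
st()
goal([458,201,45],-30,9.8);goal([458,201,32],-30,9.8)
"
```

```text
t 5.4 q [0.12, 0.31, 2.03, 0.55, 0.91, -0.42] grasp pt [456.7 201.9 129.7] y [ 0.985  0.171 -0.004] z [-0.075  0.41  -0.909] F [-0.2  0.4 -3.3] g 65.5 op 60.6
rot [-0.004, 0.094, -0.001] shift [-0.0345, 0.0015, 0.0765] deg 5.4 mm 83.9
rot [-0.004, 0.094, -0.001] shift [-0.0399, 0.0016, 0.0883] deg 5.4 mm 96.9
```

>>> {"method": "move_arm", "body": {
  "motion": [
    [-0.004,0.094,-0.001,-0.02,0.001,0.04,0.05],
    [-0.004,0.094,-0.001,-0.034,0.0015,0.0765,0.05],
    [-0.004,0.094,-0.001,-0.0395,0.0016,0.0875,0.05],
    [-0.004,0.094,-0.001,-0.0405,0.0016,0.09,0.05],
    [-0.004,0.094,-0.001,-0.0405,0.0016,0.09,0.05]
  ]
}}

```text
clock: 6.02
eef_pos: [457.0, 210.7, 14.8]
tcp_rot: [3.141, -0.519, 1.743]
contact_force: [0.2, 0.4, -0.9]
opening: 0.715
grasp_force: 66.0
```

```bash
python3 -c "
from h import *
st();goal([458,201,28.5],-30,9.8)
"
```

```text
t 6.03 q [0.06, 0.51, 2.07, 0.77, 0.78, -0.74] grasp pt [458.6 201.5  31.3] y [0.985 0.171 0.   ] z [-0.085  0.488 -0.868] F [ 0.2  0.4 -0.9] g 66.0 op 61.0
rot [-0.0, 0.005, 0.001] shift [-0.0016, -0.0007, 0.0022] deg 0.3 mm 2.8
```

>>> {"method": "move_arm", "body": {
  "motion": [
    [0,0.005,0.001,-0.001,0,0.0018,0.05],
    [0,0.005,0.001,-0.001,0,0.0018,0.05],
    [0,0.005,0.001,-0.001,0,0.0018,0.085],
    [0,0.005,0.001,-0.001,0,0.0018,0.085],
    [0,0.005,0.001,-0.001,0,0.0018,0.085],
    [0,0.005,0.001,-0.001,0,0.0018,0.085]
  ]
}}

```text
clock: 6.78
eef_pos: [456.5, 210.3, 11.9]
tcp_rot: [-3.14, -0.524, 1.741]
contact_force: [0.5, -0.6, 1.2]
opening: 0.997
grasp_force: 0.0
```

```bash
python3 -c "
from h import *
st();a=np.radians(-30);v=np.array([-.17,.985,0]);t=-np.sin(a)*v-np.cos(a)*np.array([0,0,1]);G=np.array([458,201,30])
goal(G-110*t,-30,9.8);goal([458-.17*60,201+60,200],15,9.8)
"
```

```text
t 6.78 q [0.05, 0.52, 2.08, 0.78, 0.78, -0.75] grasp pt [458.1 201.   28.4] y [ 0.985  0.17  -0.001] z [-0.086  0.493 -0.866] F [ 0.5 -0.6  1.2] g 0.0 op 85.1
rot [-0.001, -0.0, -0.001] shift [0.0009, -0.0002, -0.1114] deg 0.1 mm 111.4
rot [-0.001, -0.786, -0.001] shift [0.1251, -0.0002, -0.1237] deg 45.0 mm 176.0
```

Back away along the tool axis, lean back to the left, and measure the lying pot.

>>> {"method": "move_arm", "body": {
  "motion": [
    [0,0,0,0,0,-0.04,0.085],
    [0,0,0,0,0,-0.09,0.085],
    [0,0,0,0.001,0,-0.111,0.085],
    [-0.001,-0.786,-0.001,0.125,0,-0.124,0.085],
    [-0.001,-0.786,-0.001,0.125,0,-0.124,0.085],
    [-0.001,-0.786,-0.001,0.125,0,-0.124,0.085],
    [-0.001,-0.786,-0.001,0.125,0,-0.124,0.085],
    [-0.001,-0.786,-0.001,0.125,0,-0.124,0.085]
  ]
}}

```text
clock: 7.78
eef_pos: [449.7, 257.3, 183.7]
tcp_rot: [3.136, 0.266, 1.742]
contact_force: [-1.0, 0.4, -0.7]
opening: 1.002
grasp_force: 0.0
```

```bash
python3 -c "
from h import *
st();goal([458-.17*90,201+90,33+110],60,9.8)
cs=[]
for n in('top','side'):
    im,d=grab_frame(n)
    v,u=np.indices(d.shape);P=atdepth(n,np.c_[u.ravel(),v.ravel()],d.ravel()).reshape(*d.shape,3)
    m=(abs(P[...,0]-458)<50)&(abs(P[...,1]-201)<50)&(P[...,2]>45)&(P[...,2]<80);q=P[m]
    if len(q)>20:
        r=cv2.minAreaRect(q[:,:2].astype(np.float32));print(n,len(q),r,np.percentile(q,[3,50,97],axis=0).round(0).tolist())
    uv=proj(n,[458,201,40])[0].astype(int); x,y=np.clip(uv-40,0,None); c=im[y:y+80,x:x+80,::-1]; cs.append(cv2.resize(c,None,fx=5,fy=5,interpolation=cv2.INTER_CUBIC))
cv2.imwrite('pics/g3.png',np.hstack(cs))
"
```

```text
t 7.78 q [0.68, 0.28, 1.81, -0.25, 1.19, 0.62] grasp pt [448.8 262.2 202.1] y [0.985 0.171 0.005] z [ 0.05  -0.259 -0.965] F [-1.   0.4 -0.7] g 0.0 op 85.6
rot [0.005, -0.781, -0.002] shift [0.0306, -0.0014, 0.0437] deg 44.7 mm 53.4
top 590 ((457.897216796875, 203.12416076660156), (62.15838623046875, 65.81918334960938), 9.83003044128418) [[428.0, 170.0, 56.0], [458.0, 202.0, 61.0], [487.0, 234.0, 65.0]]
side 261 ((460.3082580566406, 203.6749267578125), (64.95369720458984, 75.36815643310547), 9.875679016113281) [[427.0, 168.0, 47.0], [459.0, 191.0, 63.0], [492.0, 235.0, 67.0]]
```

View pics/g3.png

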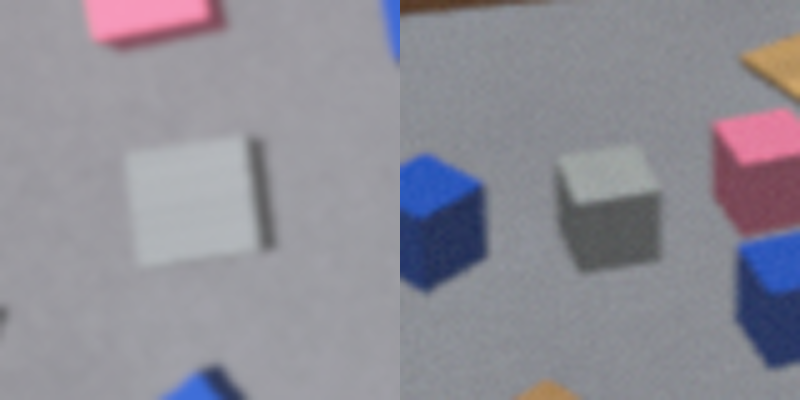

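The pot now lies on its side at (458,203), 61–62 mm high, yaw 9.8°, with its mouth away from the camera (top crop 195,200; side 610,205). I repeat the same grasp.

>>> {"method": "move_arm", "body": {
  "motion": [
    [0.005,-0.781,-0.002,0.0306,-0.0014,0.0437,0.085],
    [0.005,-0.781,-0.002,0.0306,-0.0014,0.0437,0.085],
    [0.005,-0.781,-0.002,0.0306,-0.0014,0.0437,0.085],
    [0.005,-0.781,-0.002,0.0306,-0.0014,0.0437,0.085],
    [0.005,-0.781,-0.002,0.0306,-0.0014,0.0437,0.085],
    [0.005,-0.781,-0.002,0.0306,-0.0014,0.0437,0.085]
  ]
}}

```text
clock: 8.62
eef_pos: [444.3, 272.7, 131.1]
tcp_rot: [-3.126, 1.041, 1.753]
contact_force: [0.0, -0.6, -0.3]
opening: 0.988
grasp_force: 0.0
```

```bash
python3 -c "
from h import *
st();goal([458-.17*78,203+77,33+45],60,9.8);goal([458,202,32],60,9.8)"
```

```text
t 8.62 q [0.98, 0.76, 1.58, -0.64, 1.67, 1.04] grasp pt [441.6 288.9 140.7] y [ 0.986  0.168 -0.008] z [ 0.141 -0.851 -0.506] F [ 0.  -0.6 -0.3] g 0.0 op 84.4
rot [-0.006, -0.006, 0.006] shift [0.0492, 0.0022, 0.0397] deg 0.6 mm 63.3
rot [-0.006, -0.006, 0.006] shift [0.0489, 0.0025, 0.1312] deg 0.6 mm 140.1
```

>>> {"method": "move_arm", "body": {
  "motion": [
    [-0.006,-0.006,0.006,0.049,0.0023,0.04,0.085],
    [-0.006,-0.006,0.006,0.049,0.0023,0.075,0.085],
    [-0.006,-0.006,0.006,0.049,0.0025,0.11,0.085],
    [-0.006,-0.006,0.006,0.049,0.0025,0.131,0.085],
    [-0.006,-0.006,0.006,0.049,0.0025,0.131,0.085],
    [-0.006,-0.006,0.006,0.049,0.0025,0.131,0.05],
    [-0.006,-0.006,0.006,0.049,0.0025,0.131,0.05],
    [-0.006,-0.006,0.006,0.049,0.0025,0.131,0.05]
  ],
  "grip_force": 60
}}

```text
clock: 9.62
eef_pos: [461.8, 188.1, 24.4]
tcp_rot: [3.132, 1.049, 1.736]
contact_force: [-0.4, 1.7, 6.8]
opening: 0.714
grasp_force: 65.5
```

>>> {"method": "move_arm", "body": {
  "motion": [
    [0,0,0,0,0,0,0.05],
    [0,0,0,0,0,0,0.05],
    [0,0,0,-0.03,0,-0.018,0.05],
    [0,0,0,-0.059,0,-0.036,0.05],
    [0,0,0,-0.086,0,-0.052,0.05],
    [0,0,0,-0.086,0,-0.052,0.05]
  ]
}}

```text
clock: 10.38
eef_pos: [461.2, 190.6, 125.3]
tcp_rot: [3.129, 1.046, 1.733]
contact_force: [-0.2, -0.1, -2.2]
opening: 0.711
grasp_force: 65.5
```

```bash
python3 -c "
from h import *
st();goal([458,190,150],15,9.8);goal([470,170,160],-30,9.8)"
```

```text
t 10.38 q [0.89, 0.71, 1.72, -0.71, 1.56, 1.06] grasp pt [458.3 206.8 134.8] y [0.985 0.172 0.006] z [ 0.152 -0.852 -0.501] F [-0.2 -0.1 -2.2] g 65.5 op 60.7
rot [0.006, 0.784, -0.002] shift [-0.008, -0.0033, 0.0011] deg 44.9 mm 8.7
rot [0.007, 1.569, 0.0] shift [-0.0219, 0.0052, 0.0015] deg 89.9 mm 22.6
```

>>> {"method": "move_arm", "body": {
  "motion": [
    [0.006,0.784,-0.002,-0.008,-0.0033,0.001,0.05],
    [0.006,0.784,-0.002,-0.008,-0.0033,0.001,0.05],
    [0.006,0.784,-0.002,-0.008,-0.0033,0.001,0.05],
    [0.006,0.784,-0.002,-0.008,-0.0033,0.001,0.05],
    [0.007,1.569,0,-0.022,0.005,0.0015,0.05],
    [0.007,1.569,0,-0.022,0.005,0.0015,0.05],
    [0.007,1.569,0,-0.022,0.005,0.0015,0.05],
    [0.007,1.569,0,-0.022,0.005,0.0015,0.05]
  ]
}}

```text
clock: 11.38
eef_pos: [468.2, 177.7, 142.6]
tcp_rot: [-3.141, -0.454, 1.74]
contact_force: [-1.2, -0.7, -3.3]
opening: 0.709
grasp_force: 65.6
```

```bash
python3 -c "
from h import *
st();goal([470,-60,190],-30,-40)"
```

```text
t 11.38 q [0.03, 0.28, 1.99, 0.54, 1.01, -0.46] grasp pt [469.7 169.5 159.7] y [ 0.986  0.169 -0.   ] z [-0.074  0.433 -0.899] F [-1.2 -0.7 -3.3] g 65.6 op 60.6
rot [-0.408, 0.065, 0.766] shift [-0.1917, -0.0312, -0.1281] deg 49.9 mm 232.6
```

>>> {"method": "move_arm", "body": {
  "motion": [
    [-0.408,0.065,0.766,-0.1917,-0.0312,-0.1281,0.05],
    [-0.408,0.065,0.766,-0.1917,-0.0312,-0.1281,0.05],
    [-0.408,0.065,0.766,-0.1917,-0.0312,-0.1281,0.05],
    [-0.408,0.065,0.766,-0.1917,-0.0312,-0.1281,0.05],
    [-0.408,0.065,0.766,-0.1917,-0.0312,-0.1281,0.05],
    [-0.408,0.065,0.766,-0.1917,-0.0312,-0.1281,0.05]
  ]
}}

```text
clock: 12.12
eef_pos: [474.3, -52.4, 173.6]
tcp_rot: [3.141, -0.517, 0.874]
contact_force: [-0.2, -0.8, -1.7]
opening: 0.711
grasp_force: 66.7
```

```bash
python3 -c "
from h import *
st();goal([470,-225,150],-30,-76.9)"
```

```text
t 12.12 q [-0.5, 0.11, 2.16, 0.68, 0.89, -0.24] grasp pt [468.3 -59.6 190.2] y [ 0.766 -0.642  0.001] z [ 0.318  0.379 -0.869] F [-0.2 -0.8 -1.7] g 66.7 op 60.7
rot [-0.32, 0.006, 0.56] shift [-0.1307, 0.1132, -0.0281] deg 36.9 mm 175.2
```

>>> {"method": "move_arm", "body": {
  "motion": [
    [-0.32,0.006,0.56,-0.1307,0.1132,-0.0281,0.05],
    [-0.32,0.006,0.56,-0.1307,0.1132,-0.0281,0.05],
    [-0.32,0.006,0.56,-0.1307,0.1132,-0.0281,0.05],
    [-0.32,0.006,0.56,-0.1307,0.1132,-0.0281,0.05],
    [-0.32,0.006,0.56,-0.1307,0.1132,-0.0281,0.05],
    [-0.32,0.006,0.56,-0.1307,0.1132,-0.0281,0.05]
  ]
}}

```text
clock: 12.88
eef_pos: [481.1, -222.3, 134.4]
tcp_rot: [3.14, -0.525, 0.234]
contact_force: [-0.3, -0.2, -2.1]
opening: 0.711
grasp_force: 66.9
```

```bash
python3 -c "
from h import *
st();goal([500,-222.4,60],-30,-76.9)
cs=[]
for n in('top','side'):
    im,d=grab_frame(n)
    uv=proj(n,[500,-210,100])[0].astype(int); x,y=np.clip(uv-50,0,None); c=im[y:y+100,x:x+100,::-1]; cs.append(cv2.resize(c,None,fx=4,fy=4,interpolation=cv2.INTER_CUBIC))
    v,u=np.indices(d.shape);P=atdepth(n,np.c_[u.ravel(),v.ravel()],d.ravel()).reshape(*d.shape,3)
    np.savez(n+'1.npz',im=im,d=d,P=P)
    m=(abs(P[...,0]-470)<55)&(abs(P[...,1]+225)<45)&(P[...,2]>90)&(P[...,2]<195)&(im.max(2)>(100 if n=='top' else 80));q=P[m]
    print(n,len(q),np.percentile(q,[3,50,97],axis=0).round(0).tolist())
cv2.imwrite('pics/g4.png',np.hstack(cs))
"
```

```text
t 12.88 q [-0.73, 0.18, 2.2, 0.81, 0.6, -0.03] grasp pt [ 471.9 -224.5  150.9] y [ 0.231 -0.973  0.001] z [ 0.488  0.115 -0.865] F [-0.3 -0.2 -2.1] g 66.9 op 60.7
rot [-0.001, -0.001, 0.004] shift [-0.0214, 0.0044, 0.0926] deg 0.3 mm 95.1
top 799 [[446.0, -259.0, 117.0], [476.0, -234.0, 130.0], [504.0, -188.0, 184.0]]
side 631 [[444.0, -260.0, 120.0], [485.0, -248.0, 154.0], [510.0, -190.0, 184.0]]
```

View pics/g4.png

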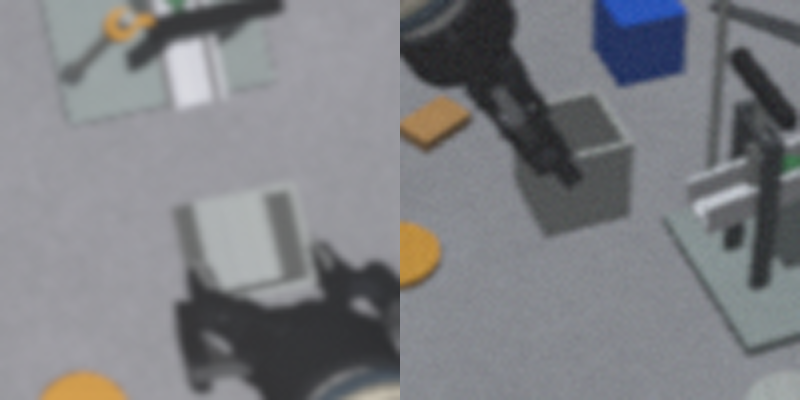

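The pot hangs mouth-up, held (top crop 240,235; side 575,160), with the chute lip at top (190,105). Measure its centre relative to the grasp point from the rim.

```bash
python3 -c "
from h import *
ex=np.array([.974,.2267]);ey=np.array([-.2267,.974]);g=np.array([471.9,-224.5])
for n in('top','side'):
    z=np.load(n+'1.npz');P=z['P'];im=z['im']
    m=(abs(P[...,0]-475)<60)&(abs(P[...,1]+225)<60)&(P[...,2]>120)&(P[...,2]<192)&(im.max(2)>(90 if n=='top' else 70))
    q=P[m];a=(q[:,:2]-g)@ex;b=(q[:,:2]-g)@ey;r=q[:,2]>176
    print(n,r.sum(),'x',np.percentile(a[r],[1,5,95,99]).round(1),'y',np.percentile(b[r],[1,5,95,99]).round(1),'allx',np.percentile(a,[95,99]).round(1),'rimz',np.percentile(q[:,2],[95,99]).round(1))
"
```

```text
top 207 x [-28.7 -27.6  32.2  33. ] y [-44.2 -37.6  34.7  44. ] allx [30.7 32.6] rimz [183.4 188. ]
side 121 x [-11.   -4.8  34.5  35.1] y [-37.5 -36.6  30.7  31.9] allx [32.4 35. ] rimz [183.5 185.4]
```

```bash
python3 -c "
from h import *
for G in ([486.6,-225.5,80],[486.6,-225.5,38],[525.5,-216.5,38],[525.5,-216.5,31.5]): goal(G,-30,-76.9)
"
```

```text
rot [-0.0, -0.002, 0.003] shift [-0.0234, 0.0039, 0.0686] deg 0.2 mm 72.6
rot [-0.0, -0.002, 0.003] shift [-0.0444, 0.0038, 0.1049] deg 0.2 mm 114.0
rot [-0.0, -0.002, 0.003] shift [-0.0099, 0.004, 0.125] deg 0.2 mm 125.4
rot [-0.0, -0.002, 0.003] shift [-0.0132, 0.004, 0.1306] deg 0.2 mm 131.3
```

>>> {"method": "move_arm", "body": {
  "motion": [
    [0,0,0.003,-0.0234,0.0039,0.0686,0.05],
    [0,0,0.003,-0.0234,0.0039,0.0686,0.05],
    [0,0,0.003,-0.0444,0.0038,0.1049,0.05],
    [0,0,0.003,-0.0444,0.0038,0.1049,0.05],
    [0,0,0.003,-0.0272,0.0039,0.115,0.05],
    [0,0,0.003,-0.0099,0.004,0.125,0.05],
    [0,0,0.003,-0.0099,0.004,0.125,0.05],
    [0,0,0.003,-0.0099,0.004,0.125,0.05]
  ]
}}

```text
clock: 13.98
eef_pos: [534.0, -214.7, 22.3]
tcp_rot: [-3.141, -0.525, 0.227]
contact_force: [-0.4, 0.2, -2.0]
opening: 0.714
grasp_force: 68.2
```

```bash
python3 -c "
from h import *
st();goal([525.5,-216.5,31.5],-30,-76.9)
"
```

```text
t 13.97 q [-0.63, 0.45, 2.18, 1.24, 0.41, -0.43] grasp pt [ 524.7 -216.8   38.7] y [ 0.225 -0.974 -0.   ] z [ 0.489  0.113 -0.865] F [-0.4  0.2 -2. ] g 68.2 op 61.0
rot [0.001, -0.002, -0.002] shift [-0.0029, -0.0002, 0.0066] deg 0.2 mm 7.3
```

>>> {"method": "move_arm", "body": {
  "motion": [
    [0,0,0,-0.002,0,0.005,0.05],
    [0,0,0,-0.0033,0,0.0072,0.05],
    [0,0,0,-0.0033,0,0.0072,0.05],
    [0,0,0,-0.0033,0,0.0072,0.085],
    [0,0,0,-0.0033,0,0.0072,0.085],
    [0,0,0,-0.0033,0,0.0072,0.085],
    [0,0,0,-0.0033,0,0.0072,0.085]
  ]
}}

```text
clock: 14.85
eef_pos: [534.8, -214.5, 13.1]
tcp_rot: [-3.14, -0.525, 0.225]
contact_force: [0.3, -0.1, -0.8]
opening: 0.997
grasp_force: 0.0
```

```bash
python3 -c "
from h import *
st()
"
```

```text
t 14.85 q [-0.63, 0.47, 2.18, 1.28, 0.41, -0.47] grasp pt [ 525.6 -216.7   29.6] y [ 0.224 -0.975 -0.001] z [ 0.488  0.113 -0.865] F [ 0.3 -0.1 -0.8] g 0.0 op 85.1
```

>>> {"method": "move_arm", "body": {
  "motion": [
    [0,0,0,0,0,-0.03,0.085],
    [0,0,0,0,0,-0.07,0.085],
    [0,0,0,0,0,-0.12,0.085],
    [0,0,0,0.02,0,-0.18,0.085],
    [0,0,0,0.05,0,-0.23,0.085],
    [0,0,0,0.05,0,-0.25,0.085]
  ]
}}

```text
clock: 15.6
eef_pos: [456.2, -234.5, 259.2]
tcp_rot: [3.136, -0.528, 0.229]
contact_force: [-0.7, -0.1, -0.7]
opening: 0.998
grasp_force: 0.0
```

```bash
python3 - <<'E'
from h import *
st();goal([500,-222,330],-10,-30);goal([500,-222,330],0,13.1)
ex=np.array([.974,.2267]);ey=np.array([-.2267,.974]);g=np.array([608.3,-197.2])
for n in('top','side'):
    im,d=grab_frame(n)
    v,u=np.indices(d.shape);P=atdepth(n,np.c_[u.ravel(),v.ravel()],d.ravel()).reshape(*d.shape,3);np.savez(n+'2.npz',im=im,P=P)
    a=(P[...,:2]-g)@ex;b=(P[...,:2]-g)@ey
    m=(a>-130)&(a<-47)&(abs(b)<50)&(P[...,2]>50)&(P[...,2]<73)
    print(n,m.sum(),'x',np.percentile(a[m],[1,5,95,99]).round(1),'y',np.percentile(b[m],[1,5,95,99]).round(1),'z',np.percentile(P[m][:,2],[50,95]).round(1),'rect',cv2.minAreaRect(P[m][:,:2].astype(np.float32)))
t=np.load("top2.npz")["im"];o=proj("top",[560,-205,60])[0].astype(int)-50;c=lambda im,o:cv2.resize(im[o[1]:o[1]+100,o[0]:o[0]+100,::-1],None,fx=4,fy=4,interpolation=cv2.INTER_CUBIC)
s=np.load("side2.npz")["im"];o2=proj("side",[560,-205,60])[0].astype(int)-50
cv2.imwrite("pics/pl.png",np.hstack([c(t,o),c(s,o2)]))
E
```

```text
t 15.6 q [-0.79, -0.04, 2.09, 0.59, 0.88, 0.22] grasp pt [ 446.9 -236.6  275.6] y [ 0.224 -0.975  0.005] z [ 0.492  0.109 -0.864] F [-0.7 -0.1 -0.7] g 0.0 op 85.2
rot [0.288, -0.332, -0.773] shift [0.0675, -0.0045, -0.021] deg 51.0 mm 70.8
rot [0.418, -0.41, -1.532] shift [0.0654, -0.0021, -0.0218] deg 94.0 mm 69.0
top 178 x [-113.1 -112.4  -52.6  -51.8] y [-30.1 -29.3  31.3  31.8] z [63.  67.3] rect ((527.9347534179688, -215.00083923339844), (61.92815017700195, 62.09138488769531), 13.347933769226074)
side 309 x [-112.3 -111.4  -51.5  -49.3] y [-32.9 -31.9  30.2  32.2] z [61.4 68. ] rect ((529.5531616210938, -214.693359375), (64.04437255859375, 68.54827117919922), 12.353292465209961)
```

View pics/pl.png

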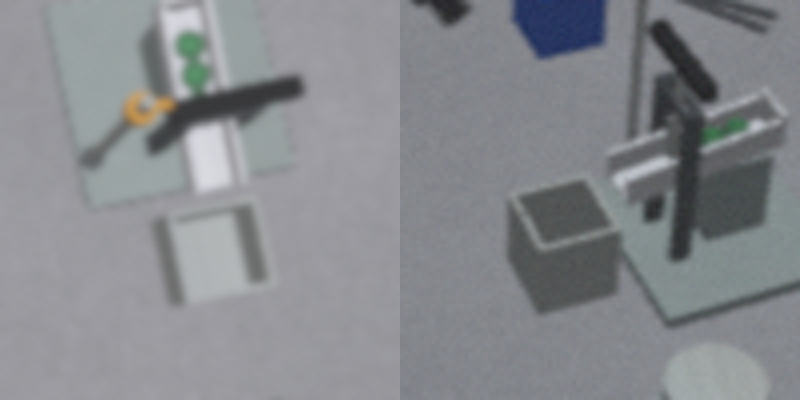

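The pot stands upright, 2 mm from the spot and square to the chute (top crop 215,255; side 565,245), gate shut. Now the bar.

>>> {"method": "move_arm", "body": {
  "motion": [
    [0.288,-0.332,-0.773,0.0675,-0.0045,-0.04,0.085],
    [0.288,-0.332,-0.773,0.0675,-0.0045,-0.04,0.085],
    [0.288,-0.332,-0.773,0.0675,-0.0045,-0.04,0.085],
    [0.288,-0.332,-0.773,0.0675,-0.0045,-0.04,0.085],
    [0.418,-0.41,-1.532,0.0654,-0.0021,-0.04,0.085],
    [0.418,-0.41,-1.532,0.0654,-0.0021,-0.04,0.085],
    [0.418,-0.41,-1.532,0.0654,-0.0021,-0.04,0.085],
    [0.418,-0.41,-1.532,0.0654,-0.0021,-0.04,0.085]
  ]
}}

```text
clock: 16.7
eef_pos: [490.2, -222.4, 319.9]
tcp_rot: [3.131, -0.042, 1.656]
contact_force: [0.6, 0.1, 0.0]
opening: 0.993
grasp_force: 0.0
```

```bash
python3 - <<'E'
from h import *
st();goal([608.5,-199,330],0,13.2)
for a in((349.5,178.7),(350,179),(349,178.5)):
    for b in((314.5,212.3),(315,213),(314,212)): p,e=tri("top",a,"side",b);print(a,b,p.round(1),e.round(1))
print(proj("top",[597.6,-151.4,230]),proj("side",[597.6,-151.4,230]))
for n,r in(("top",(330,165,360,195)),("side",(300,200,325,222))):
    z=np.load(n+"2.npz");im=z["im"][r[1]:r[3],r[0]:r[2]].astype(int);sat=im[...,0]-im[...,2]
    o=np.argwhere(sat>45)+[r[1],r[0]];print(n,[(int(u),int(v),int(sat[v-r[1],u-r[0]]),z["P"][v,u].round(0).astype(int).tolist()) for v,u in o if u>=(345 if n=="top" else 312)])
E
```

```text
t 16.7 q [-0.46, 0.13, 1.66, 0.04, 1.36, -0.55] grasp pt [ 490.1 -223.2  338.8] y [0.996 0.085 0.011] z [ 0.007  0.043 -0.999] F [0.6 0.1 0. ] g 0.0 op 84.8
rot [0.014, -0.041, -0.145] shift [0.0128, 0.1198, 0.0107] deg 8.7 mm 120.9
(349.5, 178.7) (314.5, 212.3) [ 598.9 -152.2  233.4] 3.8
(349.5, 178.7) (315, 213) [ 599.9 -152.7  231.2] 4.9
(349.5, 178.7) (314, 212) [ 598.1 -151.9  234.4] 2.6
(350, 179) (314.5, 212.3) [ 598.4 -153.3  234.1] 4.3
(350, 179) (315, 213) [ 599.3 -153.8  231.9] 5.4
(350, 179) (314, 212) [ 597.6 -153.   235.1] 3.1
(349, 178.5) (314.5, 212.3) [ 599.4 -151.2  232.7] 3.5
(349, 178.5) (315, 213) [ 600.3 -151.7  230.5] 4.6
(349, 178.5) (314, 212) [ 598.6 -150.9  233.7] 2.3
[[349.01447258 178.68771356]] [[313.20319075 213.27264718]]
top [(347, 177, 50, [632, -177, 53]), (348, 177, 54, [630, -178, 64]), (346, 178, 69, [599, -145, 229]), (347, 178, 93, [599, -147, 230]), (348, 178, 97, [599, -149, 229]), (349, 178, 82, [599, -151, 233]), (350, 178, 46, [607, -162, 184]), (345, 179, 54, [596, -141, 236]), (346, 179, 87, [597, -145, 229]), (347, 179, 103, [597, -147, 229]), (348, 179, 104, [597, -149, 230]), (349, 179, 90, [597, -151, 230]), (350, 179, 60, [604, -161, 187]), (345, 180, 73, [594, -142, 234]), (346, 180, 77, [595, -145, 228]), (347, 180, 70, [594, -147, 230]), (348, 180, 66, [595, -150, 227]), (349, 180, 58, [602, -159, 186]), (345, 181, 71, [591, -141, 239]), (345, 182, 51, [625, -179, 10])]
side [(313, 207, 69, [602, -128, 235]), (312, 208, 68, [596, -139, 239]), (313, 208, 83, [599, -138, 239]), (314, 208, 47, [603, -137, 237]), (312, 209, 80, [596, -141, 237]), (313, 209, 63, [599, -138, 235]), (312, 210, 68, [595, -144, 236]), (313, 210, 56, [598, -143, 235]), (312, 211, 82, [595, -145, 233]), (313, 211, 81, [598, -144, 233]), (312, 212, 73, [596, -143, 229]), (313, 212, 89, [598, -147, 231]), (314, 212, 65, [601, -147, 231])]
```

>>> {"method": "move_arm", "body": {
  "motion": [
    [0.014,-0.041,-0.145,0.0128,0.1198,0.0107,0.085],
    [0.014,-0.041,-0.145,0.0128,0.1198,0.0107,0.085],
    [0.014,-0.041,-0.145,0.0128,0.1198,0.0107,0.085],
    [0.014,-0.041,-0.145,0.0128,0.1198,0.0107,0.085],
    [0.014,-0.041,-0.145,0.0128,0.1198,0.0107,0.085]
  ]
}}

```text
clock: 17.32
eef_pos: [607.8, -200.6, 313.2]
tcp_rot: [3.14, 0.001, 1.794]
contact_force: [-0.2, -0.4, 1.0]
opening: 0.994
grasp_force: 0.0
```

```bash
python3 - <<'E'
from h import *
st();goal([608.5,-199,210],0,13.2);goal([608.5,-199,180],0,13.2)
E
```

```text
t 17.32 q [-0.32, 0.3, 1.47, 0.0, 1.37, -0.54] grasp pt [ 607.7 -200.6  332.2] y [0.975 0.221 0.002] z [ 0.002 -0.    -1.   ] F [-0.2 -0.4  1. ] g 0.0 op 84.9
rot [0.002, 0.001, -0.007] shift [0.0015, 0.0008, 0.1222] deg 0.4 mm 122.2
rot [0.002, 0.001, -0.007] shift [0.0015, 0.0008, 0.1522] deg 0.4 mm 152.2
```

>>> {"method": "move_arm", "body": {
  "motion": [
    [0.002,0,-0.007,0.0015,0.0008,0.05,0.085],
    [0.002,0,-0.007,0.0015,0.0008,0.09,0.085],
    [0.002,0,-0.007,0.0015,0.0008,0.122,0.085],
    [0.002,0,-0.007,0.0015,0.0008,0.14,0.085],
    [0.002,0,-0.007,0.0015,0.0008,0.152,0.085],
    [0.002,0,-0.007,0.0015,0.0008,0.152,0.03],
    [0.002,0,-0.007,0.0015,0.0008,0.152,0.03],
    [0.002,0,-0.007,0.0015,0.0008,0.152,0.03]
  ]
}}

```text
clock: 18.32
eef_pos: [610.2, -199.0, 162.8]
tcp_rot: [3.14, 0.002, 1.801]
contact_force: [-0.5, 0.5, -0.4]
opening: 0.371
grasp_force: 0.0
```

>>> {"method": "move_arm", "body": {
  "motion": [
    [0,0,0,0,0,0,0.02],
    [0,0,0,0,0,0,0.02],
    [0,0,0,0,0,0,0.005],
    [0,0,0,0,0,0,0.005],
    [0,0,0,0,0,0,0.005],
    [0,0,0,0,0,0,0.005]
  ],
  "grip_force": 70
}}

```text
clock: 19.08
eef_pos: [609.6, -198.9, 161.8]
tcp_rot: [3.141, 0.001, 1.801]
contact_force: [0.2, -0.5, 0.3]
opening: 0.059
grasp_force: 0.0
```

```bash
python3 - <<'E'
from h import *
st()
E
```

```text
t 19.07 q [-0.32, 0.42, 1.64, -0.0, 1.09, -0.55] grasp pt [ 609.6 -198.9  180.8] y [0.974 0.229 0.001] z [ 0.001 -0.001 -1.   ] F [ 0.2 -0.5  0.3] g 0.0 op 5.0
```

The fingers shut to 5 mm without force, so the bar is not between them. Look.

```bash
python3 - <<'E'
from h import *
cs=[]
for n in('top','side'):
    im,d=grab_frame(n);o=proj(n,[608,-198,185])[0].astype(int)-40;cs.append(cv2.convertScaleAbs(cv2.resize(im[o[1]:o[1]+80,o[0]:o[0]+80,::-1],None,fx=5,fy=5,interpolation=cv2.INTER_CUBIC),alpha=1.6,beta=20))
    v,u=np.indices(d.shape);P=atdepth(n,np.c_[u.ravel(),v.ravel()],d.ravel()).reshape(*d.shape,3);np.savez(n+'3.npz',im=im,P=P)
    print(n,((proj(n,[[609.6,-199,162],[609.6,-199,181],[609.6,-199,235],[597.6,-151.4,230],[608.3+9.5,-197.2-41,180],[608.3-9.5,-197.2+41,180]])-o)*5).round(0).tolist())
cv2.imwrite("pics/bar.png",np.hstack(cs))
E
```

```text
top [[193.0, 205.0], [201.0, 198.0], [227.0, 178.0], [120.0, 203.0], [282.0, 184.0], [112.0, 218.0]]
side [[202.0, 234.0], [205.0, 207.0], [212.0, 128.0], [171.0, 86.0], [236.0, 252.0], [169.0, 163.0]]
```

View pics/bar.png

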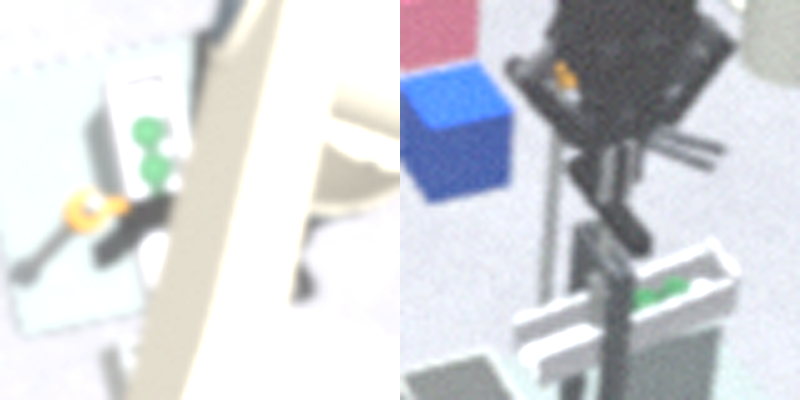

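The side crop shows the finger plates at (605–640, 140–205) ending at the bar (from 580,165 to 640,245), apparently above it rather than around it. I'll check with the depth.

```bash
python3 - <<'E'
from h import *
z=np.load("side3.npz");P=z["P"];im=z["im"];o=proj("side",[608,-198,185])[0].astype(int)-40
ex=np.array([.974,.2267]);ey=np.array([-.2267,.974]);g=np.array([608.3,-197.2])
a=(P[...,:2]-g)@ex;b=(P[...,:2]-g)@ey
for v in range(o[1]+26,o[1]+52):
    print((v-o[1])*5,[(int(u-o[0])*5,round(float(a[v,u])),round(float(b[v,u])),round(float(P[v,u,2]))) for u in range(o[0]+36,o[0]+52) if im[v,u].max()<130 and P[v,u,2]>140])
E
```

```text
130 [(180, -25, -13, 248), (185, -18, -7, 242), (190, -14, -5, 240), (195, -14, -11, 243), (200, -12, -13, 244), (205, -9, -11, 243), (210, -6, -12, 242), (215, -4, -13, 242), (220, 7, 0, 231), (225, 9, -2, 232), (230, 8, -8, 236), (235, 9, -12, 238), (240, 12, -12, 238), (245, 13, -16, 241), (250, 17, -14, 238)]
135 [(180, -24, -13, 244), (185, -21, -12, 242), (190, -15, -7, 238), (195, -15, -13, 242), (200, -12, -12, 241), (205, -9, -13, 240), (210, -6, -13, 240), (215, -3, -13, 239), (220, 6, -2, 229), (225, 6, -7, 232), (230, 6, -13, 236), (235, 10, -11, 234), (240, 11, -14, 236), (245, 14, -15, 236)]
140 [(180, -25, -14, 242), (185, -18, -7, 235), (190, -16, -9, 236), (195, -15, -14, 239), (200, -11, -11, 236), (205, -10, -14, 238), (210, -7, -15, 238), (215, -4, -14, 236), (220, 5, -4, 227), (225, 5, -9, 231), (230, 7, -11, 231), (235, 10, -11, 231), (240, 13, -12, 231)]
145 [(180, -14, 5, 222), (185, -15, -2, 227), (190, -15, -8, 232), (195, -13, -9, 232), (200, -11, -12, 233), (205, -11, -18, 238), (210, -8, -16, 236), (215, -1, -11, 230), (220, 5, -6, 225), (225, 3, -14, 231
[... 4697 characters left out ...]
00, 0, -2, 155), (205, 2, -4, 155), (210, 5, -4, 154), (215, 9, -3, 152), (225, -3, -34, 180), (230, -4, -41, 185), (235, 0, -40, 183), (240, 2, -41, 184), (245, 6, -41, 182), (250, 6, -45, 185)]
250 [(185, -3, 9, 143), (190, -4, 2, 148), (195, -3, -2, 152), (200, 0, -3, 152), (205, 1, -7, 154), (210, 6, -4, 150), (215, 9, -4, 150), (220, 11, -6, 151), (225, -2, -34, 176), (230, -3, -41, 182), (235, -2, -44, 183), (240, 1, -44, 182), (245, 6, -41, 179), (250, 8, -42, 180)]
255 [(190, -6, -3, 149), (195, -2, -2, 147), (200, -3, -9, 153), (205, 3, -3, 147), (210, 8, -1, 144), (215, 7, -7, 149), (220, 9, -10, 151), (230, -3, -42, 179), (235, 0, -42, 178), (240, 3, -42, 177), (245, 7, -40, 174)]
```

Depth shows the fingertips end at z≈188–190, just above the bar top (187). The real tips sit about 27 mm behind the reported TCP, which matches the shallow pot grasp. I open, go 25 mm lower and pinch again, watching the force.

>>> {"method": "move_arm", "body": {
  "motion": [
    [0,0,0,0,0,-0.015,0.05],
    [0,0,0,-0.003,0,-0.015,0.05],
    [0,0,0,-0.003,0,-0.015,0.05],
    [0,0,0,-0.003,0,0,0.05],
    [0,0,0,-0.003,0,0.015,0.05],
    [0,0,0,-0.003,0,0.025,0.05],
    [0,0,0,-0.003,0,0.025,0.05]
  ]
}}

```text
clock: 20.05
eef_pos: [609.4, -201.5, 135.2]
tcp_rot: [-3.14, -0.0, 1.801]
contact_force: [1.0, -0.3, 0.5]
opening: 0.588
grasp_force: 0.0
```

>>> {"method": "move_arm", "body": {
  "motion": [
    [0,0,0,0,0,0,0.025],
    [0,0,0,0,0,0,0.025],
    [0,0,0,0,0,0,0.005],
    [0,0,0,0,0,0,0.005],
    [0,0,0,0,0,0,0.005]
  ],
  "grip_force": 70
}}

```text
clock: 20.68
eef_pos: [611.5, -201.8, 137.6]
tcp_rot: [3.139, 0.002, 1.802]
contact_force: [5.0, 2.5, 2.3]
opening: 0.147
grasp_force: 69.6
```

```bash
python3 - <<'E'
from h import *
st()
z=np.load("side2.npz")
im,d=grab_frame("side");v,u=np.indices(d.shape);P=atdepth("side",np.c_[u.ravel(),v.ravel()],d.ravel()).reshape(*d.shape,3)
ex=np.array([.974,.2267]);ey=np.array([-.2267,.974]);g=np.array([608.3,-197.2])
a=(P[...,:2]-g)@ex;b=(P[...,:2]-g)@ey
m=(b<-22)&(b>-46)&(abs(a)<12)&(P[...,2]>160)&(P[...,2]<240)&(im.max(2)<100);print("bar -y end z",np.percentile(P[m][:,2],[5,50,95]).round(1),m.sum())
E
```

```text
t 20.68 q [-0.32, 0.44, 1.65, -0.0, 1.04, -0.55] grasp pt [ 611.4 -201.8  156.6] y [0.973 0.229 0.003] z [ 0.003 -0.001 -1.   ] F [5.  2.5 2.3] g 69.6 op 12.5
bar -y end z [176.3 185.5 191.8] 48
```

>>> {"method": "move_arm", "body": {
  "motion": [
    [0,0,0,0,0.002,-0.008,0.005],
    [0,0,0,0,0.002,-0.016,0.005],
    [0,0,0,0,0.002,-0.024,0.005],
    [0,0,0,0,0.002,-0.032,0.005],
    [0,0,0,0,0.002,-0.04,0.005],
    [0,0,0,0,0.002,-0.048,0.005],
    [0,0,0,0,0.002,-0.051,0.005],
    [0,0,0,0,0.002,-0.051,0.005]
  ]
}}

```text
clock: 21.72
eef_pos: [611.4, -201.6, 187.7]
tcp_rot: [-3.141, 0.001, 1.801]
contact_force: [0.2, -5.8, -10.9]
opening: 0.141
grasp_force: 68.3
```

```bash
python3 - <<'E'
from h import *
st()
cs=[]
for n in("side","top"):
    im,d=grab_frame(n);v,u=np.indices(d.shape);P=atdepth(n,np.c_[u.ravel(),v.ravel()],d.ravel()).reshape(*d.shape,3);np.savez(n+'4.npz',im=im,P=P)
    o=proj(n,[600,-190,210] if n=="side" else [575,-190,120])[0].astype(int)-40;cs.append(cv2.convertScaleAbs(cv2.resize(im[o[1]:o[1]+80,o[0]:o[0]+80,::-1],None,fx=5,fy=5,interpolation=cv2.INTER_CUBIC),alpha=1.5,beta=15));print(n,"crop origin",o)
    ex=np.array([.974,.2267]);ey=np.array([-.2267,.974]);g=np.array([608.3,-197.2])
    a=(P[...,:2]-g)@ex;b=(P[...,:2]-g)@ey
    m=(b<-18)&(b>-48)&(abs(a)<14)&(P[...,2]>160)&(P[...,2]<260)&(im.max(2)<100);print(n,"bar -y end z",np.percentile(P[m][:,2],[5,25,50,75,95]).round(1) if m.any() else 0,m.sum())
    m=(b>15)&(b<44)&(abs(a)<14)&(P[...,2]>160)&(P[...,2]<260)&(im.max(2)<100);print(n,"bar +y end z",np.percentile(P[m][:,2],[5,25,50,75,95]).round(1) if m.any() else 0,m.sum())
cv2.imwrite("pics/lift.png",np.hstack(cs))
E
```

```text
t 21.73 q [-0.32, 0.4, 1.61, -0.0, 1.14, -0.55] grasp pt [ 611.4 -201.6  206.7] y [ 0.974  0.229 -0.001] z [-0.    -0.001 -1.   ] F [  0.2  -5.8 -10.9] g 68.3 op 12.0
side crop origin [276 187]
side bar -y end z [228.7 232.9 236.3 238.2 240.1] 53
side bar +y end z 0 0
top crop origin [316 154]
top bar -y end z 0 0
top bar +y end z [231.  234.3 235.7 237.  238.3] 65
```

View pics/lift.png

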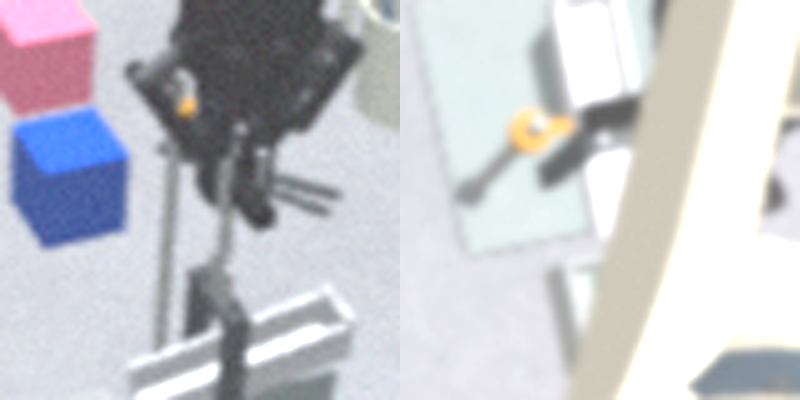

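The bar is held up (side crop 240,195; marbles have left the chute) and its top face is 50 mm higher. Now refine the pointer height, using the shut bar as a local reference in both views.

```bash
python3 - <<'E'
from h import *
g=np.array([608.3,-197.2]);ex=np.array([.974,.2267]);ey=np.array([-.2267,.974])
B=lambda x,y,z:[*(g+x*ex+y*ey),z]
def box(n,z0): 
    return cv2.convexHull(proj(n,[B(sx*7,sy*42,z0+sz*7) for sx in(-1,1) for sy in(-1,1) for sz in(-1,1)]).astype(np.float32))[:,0]
s=np.load("side2.npz")["im"];t=np.load("top2.npz")["im"]
for n,im,r in(("side",s,(305,220,332,256)),("top",t,(340,168,390,195))):
    h=box(n,180);m=np.zeros(im.shape[:2],np.uint8);m[r[1]:r[3],r[0]:r[2]]=(im.max(2)<80)[r[1]:r[3],r[0]:r[2]]
    q=np.argwhere(m)[:,::-1];print(n,"box pred x",h[:,0].min(),h[:,0].max(),"y",h[:,1].min(),h[:,1].max())
    if n=="side":
        for v in range(222,254): 
            k=np.flatnonzero(m[v]);print(v,k.min() if len(k) else None,k.max() if len(k) else None,end="; ")
    else: print("cols",[ (int(c),np.flatnonzero(m[:,c]).min(),np.flatnonzero(m[:,c]).max()) for c in range(345,388,3) if m[:,c].any()])
    print("pred edges",h.round(1).tolist())
    tip=[proj(n,B(0,y,z))[0].round(1).tolist() for y in(47,57) for z in(226,230,234)];print(n,"tip pred y47,57 z226,230,234",tip)
for n,im,(x0,y0,x1,y1) in(("side",s,(308,205,318,217)),("top",t,(343,174,353,184))): print(n,x0,y0);print((im[y0:y1,x0:x1,0].astype(int)-im[y0:y1,x0:x1,2]))
E
```

```text
side box pred x 310.41602 328.7652 y 226.17943 249.02823
222 323 329; 223 327 327; 224 328 328; 225 None None; 226 None None; 227 314 315; 228 313 316; 229 312 317; 230 313 318; 231 313 318; 232 314 320; 233 315 320; 234 316 321; 235 316 322; 236 317 323; 237 318 324; 238 319 324; 239 319 325; 240 319 326; 241 316 326; 242 314 327; 243 314 328; 244 314 328; 245 314 328; 246 314 328; 247 314 326; 248 314 323; 249 313 323; 250 313 324; 251 313 325; 252 313 325; 253 313 325; pred edges [[328.79998779296875, 243.8000030517578], [328.29998779296875, 247.89999389648438], [323.70001220703125, 249.0], [310.3999938964844, 231.10000610351562], [310.70001220703125, 227.1999969482422], [315.20001220703125, 226.1999969482422]]
side tip pred y47,57 z226,230,234 [[313.1, 214.5], [313.2, 213.3], [313.3, 212.1], [311.6, 212.5], [311.7, 211.3], [311.8, 210.2]]
top box pred x 346.25037 382.7782 y 171.44385 184.90462
cols [(345, np.int64(187), np.int64(189)), (348, np.int64(184), np.int64(188)), (351, np.int64(180), np.int64(186)), (354, np.int64(178), np.int64(183)), (357, np.int64(177), np.int64(182))
[... 937 characters left out ...]
[ 23  48  59  60  82  81  42   5  -6  -9]
 [ 14  35  50  59  73  89  65  21  -4 -11]
 [  0  14  28  29  38  45  36  12  -7  -8]
 [ -5  -2   4   2   2  -1  -2  -7  -9 -10]
 [-10  -7  -3  -7 -10  -7  -9  -8  -9  -7]
 [ -6  -4  -5  -5  -7  -8  -7 -10  -8  -8]]
top 343 174
[[ -2  -3  -4  -5  -5  -4  -3  -5  -7  -8]
 [ 15   9   2  -2  -3  -2  -2  -4  -7  -7]
 [ 31  17  10   9  11  13   9   1  -5  -7]
 [ 22  11  18  35  50  54  42  18   0  -6]
 [  8  10  33  69  93  97  82  46  12  -2]
 [  8  22  54  87 103 104  90  60  21   1]
 [ 30  51  73  77  70  66  58  37  13  -1]
 [ 73  80  71  45  24  18  18   9   1  -1]
 [ 97  82  51  19   2  -2  -1  -1  -2  -3]
 [ 75  52  25   4  -4  -6  -4  -2  -3  -3]]
```

>>> {"method": "move_arm", "body": {
  "motion": [
    [0,0,0,0,0,0,0.005],
    [0,0,0,0,0,0,0.005],
    [0,0,0,0,0,0,0.005],
    [0,0,0,0,0,0,0.005],
    [0,0,0,0,0,0,0.005],
    [0,0,0,0,0,0,0.005],
    [0,0,0,0,0,0,0.005],
    [0,0,0,0,0,0,0.005]
  ]
}}

```text
clock: 22.82
eef_pos: [611.4, -201.6, 187.4]
tcp_rot: [-3.141, 0.001, 1.801]
contact_force: [-0.1, -4.9, -10.3]
opening: 0.149
grasp_force: 68.3
```

```bash
python3 - <<'E'
from h import *
st()
g=np.array([608.3,-197.2]);ex=np.array([.974,.2267]);ey=np.array([-.2267,.974])
T=[];Bz=[]
for i in range(12):
    im,d=grab_frame("top");v,u=np.indices(d.shape);P=atdepth("top",np.c_[u.ravel(),v.ravel()],d.ravel()).reshape(*d.shape,3)
    b=(P[...,:2]-g)@ey;a=(P[...,:2]-g)@ex;sat=im[...,0].astype(int)-im[...,2]
    m=(sat>60)&(b>43)&(b<52)&(abs(a)<9)&(P[...,2]>200);T+=P[m][:,2].tolist()
    m=(im.max(2)<80)&(b>22)&(b<40)&(abs(a)<9)&(P[...,2]>210);Bz+=P[m][:,2].tolist()
    gr=(im[...,1].astype(int)-im[...,0]>25)&(im[...,1].astype(int)-im[...,2]>15);gr[:,:300]=0;gr[:,420:]=0
print("tip z",np.median(T),np.mean(T),len(T),"bar top",np.median(Bz),np.mean(Bz),len(Bz),"green top",[(int(x),int(y)) for y,x in np.argwhere(gr)][:8])
s,d=grab_frame("side");gr=(s[...,1].astype(int)-s[...,0]>25)&(s[...,1].astype(int)-s[...,2]>15);gr[380:]=0;print("green side",[(int(x),int(y)) for y,x in np.argwhere(gr)][:10])
o=proj("side",[545,-210,60])[0].astype(int)-50;cv2.imwrite("pics/end.png",cv2.convertScaleAbs(cv2.resize(s[o[1]:o[1]+100,o[0]:o[0]+100,::-1],None,fx=5,fy=5,interpolation=cv2.INTER_CUBIC),alpha=1.5))
st()
E
```

```text
t 22.82 q [-0.32, 0.4, 1.61, -0.0, 1.14, -0.55] grasp pt [ 611.5 -201.6  206.4] y [ 0.974  0.228 -0.001] z [-0.001 -0.001 -1.   ] F [ -0.1  -4.9 -10.3] g 68.3 op 12.7
tip z 229.15341132729208 229.16216292981764 78 bar top 235.71254491198647 235.5474853734382 483 green top []
green side []
t 23.48 q [-0.32, 0.4, 1.61, -0.0, 1.14, -0.55] grasp pt [ 611.4 -201.6  206.4] y [ 0.974  0.228 -0.001] z [-0.001 -0.001 -1.   ] F [  0.   -5.4 -11.5] g 68.3 op 12.6
```

View pics/end.png

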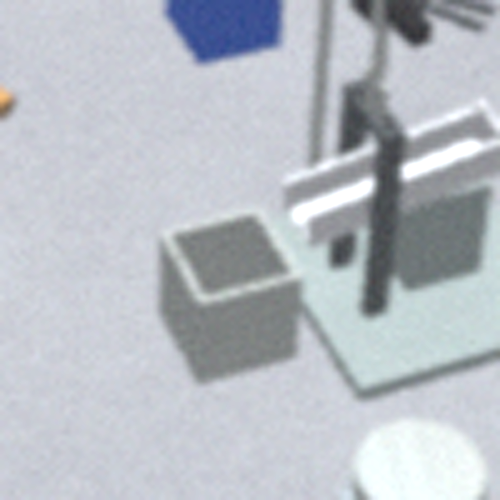

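The chute is empty, the pot is upright (crop 230,300) and no marble is on the bench, so all three are in the pot. The bar's centre is about 1 mm from the tip's height. Hand in.

```bash
python3 -c "
from rig import order
print(order.sign_off())"
```

```text
the job is handed in; nothing more can be done
None
```

I handed the job in at about 23.5 s with the gripper holding the bar about 1 mm from the pointer's height by my measurement; the pot is mouth-up about 2 mm from its spot, the chute is empty and no marbles are on the bench, so I take all three to be in the pot (they couldn't be seen directly), and the sign-off returned no verdict.

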